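# Sweep the wood offcuts into the dustpan

### The job

Clear the cutting mat: with the fingertips, gently sweep the three wood offcuts along the surface into the blue dustpan, each one right past the sloping lip so that it lies flat on the pan's flat floor. Only push them: do not pinch, lift or tip them. Leave the paint tin, tape, sanding block, plane and glue bottle where they are.

Things in the scene. Friction and masses are not known exactly. Their poses are not given: they have to be found in the camera images.
- dustpan: Blue dustpan fixed to the bench, 240 (x) x 200 (y) mm; origin under its centre at bench level. Open mouth to its -y. Lip: ramp from bench level at y -100 to 3 mm at y -70 mm; then a flat floor 3 mm above the bench to the back wall (y 100). Side walls (y -70 to 100) and back wall 4 mm thick, 35 mm high. Handle 32 mm wide, behind, to y 228.
- offcut_ply: Offcut of plywood, a pale block 45 x 40 x 18 mm, about 21 g, loose. It lies flat; its origin is the centre of its underside, z up, x along its length.
- offcut_batten: Offcut of yellowish pine batten, 52 x 24 x 20 mm, about 14 g, loose. It lies flat; its origin is the centre of its underside, z up, x along its length.
- offcut_beech: Offcut of pinkish beech, a block 36 x 30 x 24 mm, about 18 g, loose. It lies flat; its origin is the centre of its underside, z up, x along its length.
- tin: Bystander among the offcuts: small red paint tin, 40 mm across, 38 mm high, standing loose. Origin: centre of its underside.
- tape: Bystander: roll of yellow tape lying flat, 80 mm across, 25 mm high, with a 52 mm hole, loose. Origin: centre of its underside.
- sander: Bystander: cork sanding block, 51 mm (its x) by 91 mm (its y), 26 mm high, loose. Origin: centre of its underside.
- plane: Bystander: small black hand plane, 42 mm (its x) by 110 mm (its y), 40 mm high, loose. Origin: centre of its underside.
- glue: Bystander: white glue bottle with a red label and orange cap, 58 mm across, 145 mm high, standing loose. Origin: centre of its underside.

How it is judged:
At the end, for the whole second after the job is handed in: All three offcuts lie still and flat (tilted under 0.2 rad, underside no higher than 12 mm) between the dustpan's walls with their centres at least 10 mm past the start of the flat floor, and every bystander is within 20 mm of where it started (y of offcut_ply in the frame of dustpan between -0.06 and 0.1 m and x of offcut_ply in the frame of dustpan between -0.116 and 0.116 m and height (world z) of each of offcut_ply, offcut_batten, offcut_beech below 0.012 m and angle between each of offcut_ply, offcut_batten, offcut_beech's own z axis and vertical below 0.2 rad and linear speed of each of offcut_ply, offcut_batten, offcut_beech below 0.02 m/s and y of offcut_batten in the frame of dustpan between -0.06 and 0.1 m and x of offcut_batten in the frame of dustpan between -0.116 and 0.116 m and y of offcut_beech in the frame of dustpan between -0.06 and 0.1 m and x of offcut_beech in the frame of dustpan between -0.116 and 0.116 m and distance of each of tin, tape, sander, plane, glue from where it was at the start of the episode below 0.02 m); the robot touches nothing.
It fails at once if an offcut is lifted or tipped up (its underside's centre more than 20 mm above the bench) (height (world z) of any of offcut_ply, offcut_batten, offcut_beech above 0.02 m).
It fails at once if an offcut is pinched or pressed hard (over 15 N from the fingers) (contact force between the fingers and offcut_ply above 15 N or contact force between the fingers and offcut_batten above 15 N or contact force between the fingers and offcut_beech above 15 N).
It fails at once if a bystander is moved more than 20 mm (distance of any of tin, tape, sander, plane, glue from where it was at the start of the episode above 0.02 m).
It also fails if it takes over 72 s, if anything falls off the work surface, if the arm or the gripper's body presses on something with over 40 N, if the wrist force passes 120 N, or if a joint passes its speed limit or range.

### The arm

A 6-joint arm with a two-finger parallel gripper is mounted at the origin on the work surface. World frame = base frame: x ahead of the robot, y to its left, z up, the work surface at z = 0. Lengths are in m, angles in rad, forces in N, time in s.
With the tool pointing down it reaches from about 0.375 to 0.9 m from the base axis. Payload 3.1 kg.
Tool frame: the origin (TCP) lies midway between the tips of the shut fingers; the grasp point (between the pads) lies 19 mm behind it; z points along the fingers, y is the line along which they close (so a half turn about z gives the same grasp; the last joint's range is limited). The gripper opens to 85 mm and grips with 20 to 120 N. Pads are 22 mm wide; open, the fingers measure 114 mm over their backs; the gripper's body (76 mm by 85 mm) begins 54 mm behind the grasp point. The pads swing forward as they close: fully open they stand 13 mm farther back than shut.
Start: joints at [-1.284, 0.527, 1.433, -0, 1.181, -0.178], TCP at [0.281, -0.558, 0.205] pointing down, gripper open.
Joint ranges: [-3.08, 3.08], [-0.75, 2.2], [0.22, 2.44], [-1.43, 4.57], [0, 2.65], [-2.85, 2.85]. Speed limits (rad/s): [2.79, 2.79, 3.14, 3.14, 3.14, 3.14].

### API

Orientations are given as a rotation vector (axis times angle).
In Python, from station import manip gives the robot as it stands.
- The arm moves only by the shell command python3 -m inch 'ROWS' [FORCE]. ROWS is JSON, a list of rows, each a list of 3 entries, a list of its own where there are three numbers: the opening in per cent of the stroke, from 0 (shut) to 100 (fully open), then the shift along the tool's x, y, z in mm, then the turn, a rotation vector about the tool's x, y, z in rad. In form: [[grip, [tx, ty, tz], [wx, wy, wz]], ...]. A call has 1 to 12 rows; each row is the pose to reach, as a shift and turn from the pose commanded when the call began, along the tool's axes at that moment; what a row does not reach only later rows make up. A row lasts 1/8 s, in which the tool goes at most 62.5 mm and 10.7 degrees, less where a joint would pass 70% of its speed; a pose out of reach is approached as far as the arm can. A call with a gripper value outside its range is refused whole. The fingers move at their own pace and stop on an object; FORCE is the grip in N (left out, the last holds). Time passes only in rows, so rows that repeat a pose let the fingers close. It gives the time, the measured TCP pose, the force, the opening and the grip force at its end, in the units of the state.
- manip.get_obs(): the state, without advancing time (a new reading comes with each control period).
- manip.read_camera(name): name is "scene" or "top" or "wrist"; returns a dict with "frame" (400x640x3 uint8, red, green, blue), "range_z" (400x640 float32, m along the optical axis (not along the pixel's ray), 0 where there is no reading), "intrinsics" (3x3 intrinsics, pixels), "eye" and "orientation" of the camera in the world. Camera axes: x right, y down, z forward; pixel columns grow to the right and rows downward; lengths in m; the calibration is good to about 2 mm. A picture is of the moment at which its call begins.
- manip.hand_in(): hands the job in; it is judged then, once.
The state is a dict: "t": time; "qpos": joint angles; "qvel": joint speeds; "effort": joint torques, N m; "tcp_pos": TCP position; "eef_rot": TCP orientation; "force": force on the tool from outside, world axes, zero at the start; "torque": the same for the moment, N m; "grip_width": finger opening in m; "grip_force": force on a finger pad.
Only numpy, scipy, OpenCV 4.12 (cv2) and the standard library are available. Lean on these libraries where they do the work, as an engineer would, in place of code of your own. Each camera call takes 0.05 s, during which the arm holds its last target. There are 200 camera calls.

## Working session

There is one attempt and no reset: what is moved stays moved. The work goes in short steps, Python scripts to look and compute and a shell command to move; the robot and the scene stay as the last step left them, time stands still between calls to the robot, and variables do not carry over. Pictures are saved under pics/ and viewed, at most 10 in all, crops included, and the job is handed in when it is done.

```bash
mkdir -p pics; cat > h.py <<'E'
import numpy as np, cv2
from station import manip
from scipy.spatial.transform import Rotation as R
def cam(name):
    c=manip.read_camera(name); K=np.array(c["intrinsics"]); z=c["range_z"]
    o=np.array(c["orientation"]); Rm=o if o.shape==(3,3) else (R.from_rotvec(o) if o.size==3 else R.from_quat(o)).as_matrix()
    v,u=np.mgrid[:z.shape[0],:z.shape[1]]
    P=np.stack([(u-K[0,2])/K[0,0]*z,(v-K[1,2])/K[1,1]*z,z],-1)@Rm.T+np.array(c["eye"])
    P[z==0]=np.nan
    return c,P
E
python3 - <<'E'
from h import *
c,P=cam("top"); print(c["eye"],c["orientation"],c["intrinsics"])
cv2.imwrite("pics/top.png",c["frame"][...,::-1]); np.save("P.npy",P)
s=manip.get_obs(); print(s["t"],s["tcp_pos"],s["eef_rot"],s["grip_width"])
print(P[::100,::160])
E
```

```text
[ 0.44310798 -0.06444492  1.00408796] [-2.12642008  2.17151831 -0.15449074] [[383.23443656   0.         325.46908353]
 [  0.         383.23443656 206.3003776 ]
 [  0.           0.           1.        ]]
0.05 [ 0.28053585 -0.55765452  0.20414756] [-3.05469237e+00 -7.24574766e-01  1.27063243e-04] 0.08532375706588953
[[[ 1.27236658e+00  9.35966492e-01 -9.27768199e-02]
  [            nan             nan             nan]
  [ 1.27247343e+00 -6.50830203e-02 -1.20810196e-01]
  [ 1.27225788e+00 -5.85359273e-01 -1.35012330e-01]]

 [[ 1.24664243e+00  1.49279827e+00 -7.60490886e-01]
  [ 8.90579325e-01  3.80698761e-01  1.40158940e-03]
  [ 8.82370525e-01 -5.92782614e-02 -6.97123369e-04]
  [ 8.15159966e-01 -4.41592304e-01  1.34936428e-01]]

 [[ 7.34997937e-01  1.34508196e+00 -6.44215200e-01]
  [ 6.11779475e-01  3.69546385e-01  1.57193746e-03]
  [            nan             nan             nan]
  [ 5.94245702e-01 -4.78318675e-01  2.45729461e-04]]

 [[ 3.04429246e-01  1.35205974e+00 -7.03082823e-01]
  [ 3.53007353e-01  3.59504507e-01  1.00421418e-03]
  [ 3.44324943e-01 -4.90570595e-02  3.88061944e-04]
  [ 3.35424219e-01 -4.59088587e-01 -2.12489266e-03]]]
```

View pics/top.png

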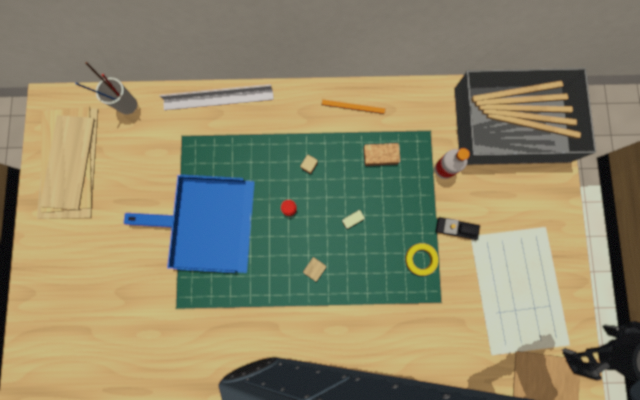

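Top view: the dustpan is at (212,224) with its mouth at u≈252, facing right (world −y). The beech is at (310,164), the tin at (288,208), the batten at (354,219) and the ply at (315,269). I'll measure them next.

```bash
cat >> h.py <<'E'
def blobs(P,zmin=.010):
    m=np.nan_to_num(P[...,2])>zmin
    m[:135]=0;m[305:]=0;m[:,:180]=0;m[:,490:]=0
    n,l,st,ce=cv2.connectedComponentsWithStats(m.astype(np.uint8))
    out=[]
    for i in range(1,n):
        if st[i,4]<20: continue
        p=P[l==i]; zt=np.percentile(p[:,2],80); q=p[p[:,2]>zt-.008][:,:2]
        (c,s,a)=cv2.minAreaRect((q*1000).astype(np.float32))
        print("px",ce[i].round(),"mean",(q.mean(0)*1000).round(),"z",round(zt*1000),"rect c",np.round(c),"size",np.round(s),"ang",round(a))
E
python3 - <<'E'
from h import *
P=np.load("P.npy"); blobs(P)
f=cv2.imread("pics/top.png").astype(int)
m=(f[...,0]>90)&(f[...,0]>f[...,2]+60)&(f[...,0]>f[...,1]+30); m[:170]=0;m[280:]=0;m[:,260:]=0;m[:,160:160]=0
m[:,:172]=0
q=P[m]; lo=q[q[:,2]<.012]
print(len(q),len(lo),cv2.minAreaRect((q[:,:2]*1000).astype(np.float32)),cv2.minAreaRect((lo[:,:2]*1000).astype(np.float32)),np.nanmedian(lo[:,2]))
for uv in [(212,224),(178,180),(245,182),(172,268),(244,270),(253,181),(247,272)]: print(uv,P[uv[1],uv[0]].round(3))
E
```

```text
px [460. 158.] mean [ 681. -391.] z 106 rect c [ 690. -411.] size [61. 96.] ang 35
px [382. 154.] mean [ 720. -219.] z 27 rect c [ 720. -219.] size [51. 90.] ang 1
px [309. 164.] mean [697. -26.] z 25 rect c [698. -26.] size [30. 36.] ang 60
px [209. 179.] mean [663. 225.] z 35 rect c [663. 226.] size [162.   5.] ang 86
px [288. 208.] mean [581.  27.] z 39 rect c [582.  28.] size [36. 37.] ang 89
px [353. 219.] mean [ 549. -138.] z 22 rect c [ 549. -139.] size [24. 52.] ang 29
px [458. 228.] mean [ 516. -422.] z 38 rect c [ 518. -419.] size [72. 34.] ang 77
px [422. 259.] mean [ 442. -309.] z 26 rect c [ 443. -309.] size [78. 76.] ang 89
px [314. 269.] mean [423. -36.] z 19 rect c [423. -36.] size [39. 45.] ang 55
px [208. 270.] mean [427. 232.] z 36 rect c [427. 231.] size [137.   4.] ang 86
7035 6585 ((nan, nan), (0.0, 0.0), 0.0) ((547.77392578125, 225.111572265625), (191.95677185058594, 251.2840118408203), 85.52371978759766) 0.0027734483276788957
(212, 224) [0.545 0.231 0.001]
(178, 180) [0.657 0.311 0.035]
(245, 182) [0.656 0.145 0.001]
(172, 268) [0.433 0.318 0.036]
(244, 270) [0.424 0.146 0.001]
(253, 181) [ 0.659  0.125 -0.004]
(247, 272) [0.419 0.137 0.003]
```

```bash
cat >> h.py <<'E'
def plan(*wps):
    "world waypoints (x,y,z mm, yaw deg of tool x, tool down) -> tool-frame shift mm, turn"
    s=manip.get_obs(); p=np.array(s["tcp_pos"])*1000; R0=R.from_rotvec(s["eef_rot"])
    print("now",p.round(1),"yaw",np.degrees(np.arctan2(*R0.as_matrix()[1::-1,0])).round(1),"F",np.round(s["force"],1),"t",round(s["t"],2))
    for x,y,z,a in wps:
        Rt=R.from_euler("z",a,degrees=True)*R.from_euler("x",180,degrees=True)
        print((x,y,z,a),R0.inv().apply(np.array([x,y,z])-p).round(0).astype(int).tolist(),(R0.inv()*Rt).as_rotvec().round(2).tolist())
E
python3 -c "
from h import *
plan((391,-81,150,55),(391,-81,60,55))"
```

```text
now [ 280.5 -557.7  204.1] yaw 26.7 F [-1.1  0.4  0.3] t 0.05
(391, -81, 150, 55) [313, -376, 55] [-0.0, -0.0, -0.49]
(391, -81, 60, 55) [313, -376, 145] [-0.0, -0.0, -0.49]
```

```bash
python3 -m inch '[[20,[35,-42,5],[0,0,-0.05]],[20,[70,-84,10],[0,0,-0.1]],[20,[105,-126,15],[0,0,-0.15]],[20,[140,-168,22],[0,0,-0.2]],[20,[175,-210,30],[0,0,-0.26]],[20,[210,-252,37],[0,0,-0.32]],[20,[245,-294,45],[0,0,-0.38]],[20,[280,-336,50],[0,0,-0.43]],[20,[305,-366,55],[0,0,-0.47]],[20,[313,-376,55],[0,0,-0.49]],[20,[313,-376,55],[0,0,-0.49]],[20,[313,-376,55],[0,0,-0.49]]]' 20
python3 - <<'E'
from h import *
plan((391,-81,50,55),(391,-81,6,55))
c,P=cam("wrist"); print(c["eye"]); cv2.imwrite("pics/w1.png",c["frame"][...,::-1])
E
```

```text
t: 1.55
tcp_pos: [0.3919, -0.0831, 0.1503]
eef_rot: [2.79, 1.443, 0.0]
force: [0.6, 0.6, -0.4]
grip_width: 0.0171
grip_force: 0.0
now [391.9 -83.1 150.3] yaw 54.7 F [ 0.6  0.6 -0.4] t 1.55
(391, -81, 50, 55) [1, -2, 100] [0.0, 0.0, -0.01]
(391, -81, 6, 55) [1, -2, 144] [0.0, 0.0, -0.01]
[ 0.42977103 -0.02959905  0.31980486]
```

View pics/w1.png

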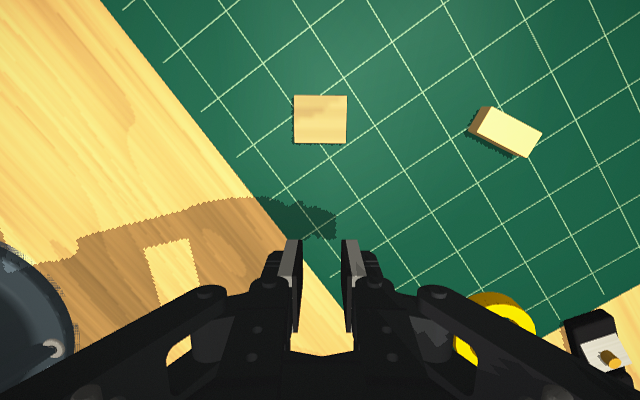

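The wrist view shows the ply at (320,120), square-on and centred between the tips at (295,245) and (348,245). The batten is at (508,132). Next I lower and push.

```bash
python3 -m inch '[[20,[0,-2,40],[0,0,0]],[20,[0,-2,80],[0,0,0]],[20,[0,-2,115],[0,0,0]],[20,[0,-2,135],[0,0,0]],[20,[0,-2,144],[0,0,0]],[20,[0,-2,144],[0,0,0]]]'
python3 - <<'E'
from h import *
plan((405,-61,6,55),(417,-45,6,58),(427,-29,6,62),(436,-12,6,66),(443,5,6,70),(449,22,6,74),(454,39,6,78),(458,57,6,82),(461,75,6,85),(463,93,6,87),(464,108,6,88),(464,115,6,88))
E
```

```text
t: 2.35
tcp_pos: [0.3899, -0.0814, 0.0059]
eef_rot: [-2.79, -1.443, 0.0]
force: [0.2, 0.4, 0.5]
grip_width: 0.0171
grip_force: 0.0
now [389.9 -81.4   5.9] yaw 54.7 F [0.2 0.4 0.5] t 2.35
(405, -61, 6, 55) [25, 1, 0] [-0.0, 0.0, -0.01]
(417, -45, 6, 58) [45, 1, 0] [-0.0, 0.0, -0.06]
(427, -29, 6, 62) [64, 0, 0] [-0.0, 0.0, -0.13]
(436, -12, 6, 66) [83, -3, 0] [-0.0, 0.0, -0.2]
(443, 5, 6, 70) [101, -7, 0] [-0.0, 0.0, -0.27]
(449, 22, 6, 74) [119, -12, 0] [-0.0, -0.0, -0.34]
(454, 39, 6, 78) [135, -17, 0] [-0.0, -0.0, -0.41]
(458, 57, 6, 82) [152, -24, 0] [-0.0, -0.0, -0.48]
(461, 75, 6, 85) [169, -32, 0] [-0.0, -0.0, -0.53]
(463, 93, 6, 87) [185, -41, 0] [-0.0, -0.0, -0.56]
(464, 108, 6, 88) [197, -49, 0] [-0.0, -0.0, -0.58]
(464, 115, 6, 88) [203, -53, 0] [-0.0, -0.0, -0.58]
```

```bash
python3 -m inch '[[20,[14,1,0],[0,0,-0.01]],[20,[24,1,0],[0,0,-0.01]],[20,[34,1,0],[0,0,-0.03]],[20,[46,1,0],[0,0,-0.06]],[20,[64,0,0],[0,0,-0.13]],[20,[83,-3,0],[0,0,-0.2]],[20,[101,-7,0],[0,0,-0.27]],[20,[119,-12,0],[0,0,-0.34]],[20,[135,-17,0],[0,0,-0.41]],[20,[152,-24,0],[0,0,-0.48]],[20,[162,-29,0],[0,0,-0.52]],[20,[162,-29,0],[0,0,-0.52]]]'
python3 - <<'E'
from h import *
c,P=cam("top"); cv2.imwrite("pics/t2.png",cv2.resize(c["frame"][130:310,160:460,::-1],None,fx=2.5,fy=2.5)); blobs(P)
plan((470,85,6,88),(470,103,6,88),(470,121,6,88),(470,139,6,88),(470,157,6,88),(470,172,6,88),(470,182,6,88),(470,150,6,88),(470,120,40,88),(470,100,100,88))
E
```

```text
t: 3.85
tcp_pos: [0.4596, 0.0692, 0.0061]
eef_rot: [2.322, 2.116, 0.0]
force: [0.7, -0.3, -0.2]
grip_width: 0.0171
grip_force: 0.0
px [460. 158.] mean [ 682. -390.] z 105 rect c [ 690. -411.] size [60. 95.] ang 34
px [382. 154.] mean [ 720. -219.] z 27 rect c [ 720. -219.] size [51. 90.] ang 2
px [309. 164.] mean [697. -26.] z 25 rect c [698. -26.] size [30. 36.] ang 59
px [209. 179.] mean [663. 225.] z 35 rect c [663. 226.] size [163.   5.] ang 86
px [288. 208.] mean [581.  27.] z 39 rect c [582.  28.] size [36. 37.] ang 88
px [353. 219.] mean [ 549. -138.] z 22 rect c [ 549. -138.] size [24. 52.] ang 29
px [458. 228.] mean [ 516. -422.] z 38 rect c [ 520. -420.] size [71. 34.] ang 82
px [235. 269.] mean [418.  34.] z 574 rect c [423.  53.] size [85. 28.] ang 70
px [422. 259.] mean [ 442. -309.] z 26 rect c [ 443. -309.] size [79. 75.] ang 89
px [314. 269.] mean [423. -36.] z 20 rect c [423. -36.] size [40. 45.] ang 55
now [459.5  68.7   6.1] yaw 84.6 F [-0.4 -0.9  0.1] t 3.9
(470, 85, 6, 88) [17, 9, 0] [-0.0, 0.0, -0.06]
(470, 103, 6, 88) [35, 7, 0] [-0.0, 0.0, -0.06]
(470, 121, 6, 88) [53, 6, 0] [-0.0, 0.0, -0.06]
(470, 139, 6, 88) [71, 4, 0] [-0.0, 0.0, -0.06]
(470, 157, 6, 88) [89, 2, 0] [-0.0, 0.0, -0.06]
(470, 172, 6, 88) [104, 1, 0] [-0.0, 0.0, -0.06]
(470, 182, 6, 88) [114, 0, 0] [-0.0, 0.0, -0.06]
(470, 150, 6, 88) [82, 3, 0] [-0.0, 0.0, -0.06]
(470, 120, 40, 88) [52, 6, -34] [-0.0, 0.0, -0.06]
(470, 100, 100, 88) [32, 8, -94] [-0.0, 0.0, -0.06]
```

View pics/t2.png

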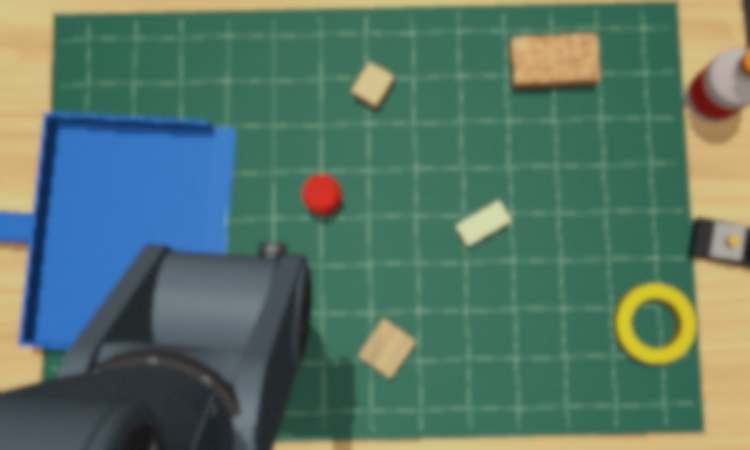

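The top view shows the ply unmoved at crop (387,348), even though the tips should have swept through it. I'll check the wrist view before moving.

```bash
python3 - <<'E'
from h import *
c,P=cam("wrist"); print(c["eye"],c["orientation"]); cv2.imwrite("pics/w2.png",c["frame"][...,::-1])
print(manip.get_obs())
print(P[100:400:50,80:640:80].round(3).tolist())
E
```

```text
[0.46572832 0.13387546 0.17566901] [ 2.87483528 -0.13650046 -0.01936868]
{'t': 3.95, 'qpos': array([-9.35496405e-02,  6.85685168e-01,  1.97801169e+00, -1.72786648e-04,
        4.78157545e-01,  1.64389252e-03]), 'qvel': array([-0.0122253 ,  0.00024079,  0.00115153,  0.00050381, -0.00117914,
       -0.00035411]), 'effort': array([ 3.66781801e-01, -3.76240253e+01, -4.43306923e+00,  9.21974162e-03,
        1.62572403e-03, -5.79579464e-04]), 'tcp_pos': array([0.45946392, 0.06835319, 0.00611174]), 'eef_rot': array([-2.32435359e+00, -2.11331638e+00,  3.69299359e-04]), 'force': array([0.50763154, 0.35455048, 0.19080521]), 'torque': array([-0.00774509,  0.02664985,  0.03596612]), 'grip_force': 0.0, 'grip_width': 0.017298415958482655}
[[[0.349, 0.148, 0.001], [0.388, 0.145, 0.001], [0.427, 0.141, 0.002], [0.465, 0.137, 0.001], [0.504, 0.134, 0.0], [0.542, 0.13, 0.002], [0.581, 0.126, 0.001]], [[0.342, 0.125, 0.001], [0.382, 0.121, 0.001], [0.423, 0.117, 0.001], [0.463, 0.113, 0.002], [0.503, 0.109, 0.001], [0.543, 0.105, 0.001], [0.583, 0.102, 0.002]], [[0.335, 0.099, 0.001], [0.377, 0.095, 0.002], [0.419, 0.091, 0.002], [0.46, 0.087, 0.001], [0.502, 0.084, 0.003], [0.544, 0.079, 0.002], [0.585, 0.076, 0.002]], [[0.327, 0.072, 0.001], [0.371, 0.068, 0.002], [0.414, 0.064, 0.002], [0.458, 0.059, 0.002], [0.501, 0.056, 0.003], [0.544, 0.051, 0.002], [0.588, 0.047, 0.001]], [[0.319, 0.041, 0.001], [0.364, 0.037, 0.001], [0.435, 0.078, 0.08], [0.455, 0.028, 0.001], [0.485, 0.073, 0.079], [0.545, 0.02, 0.002], [0.567, 0.038, 0.034]], [[0.405, 0.086, 0.108], [0.421, 0.081, 0.105], [0.444, 0.088, 0.115], [0.452, -0.004, 0.002], [0.477, 0.083, 0.114], [0.499, 0.073, 0.104], [0.514, 0.076, 0.109]]]
```

View pics/w2.png

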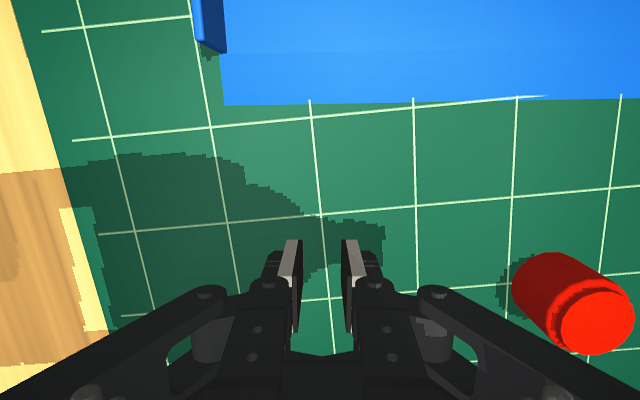

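The ply is out of view behind, and the fingertip shadows are offset from the tips, so the tips look higher than expected. I'll measure the real tip height.

```bash
python3 - <<'E'
from h import *
c,P=cam("wrist")
for v in (238,243,248,255,265,280):
    print(v,[(u,(P[v,u]*1000).round(0).tolist()) for u in (286,291,296,300,345,350,355)])
Q=P[235:300,280:362].reshape(-1,3); Q=Q[Q[:,2]>.008]; print(np.percentile(Q[:,2]*1000,[0,1,5,20,50]), Q[Q[:,2].argsort()[:8]].round(3).tolist())
E
```

```text
238 [(286, [440.0, 68.0, 2.0]), (291, [443.0, 67.0, 1.0]), (296, [445.0, 67.0, 1.0]), (300, [448.0, 67.0, 2.0]), (345, [472.0, 65.0, 2.0]), (350, [474.0, 64.0, 2.0]), (355, [477.0, 64.0, 0.0])]
243 [(286, [446.0, 80.0, 41.0]), (291, [448.0, 80.0, 41.0]), (296, [450.0, 80.0, 41.0]), (300, [451.0, 80.0, 41.0]), (345, [470.0, 78.0, 42.0]), (350, [472.0, 78.0, 42.0]), (355, [474.0, 78.0, 42.0])]
248 [(286, [446.0, 81.0, 47.0]), (291, [448.0, 80.0, 46.0]), (296, [450.0, 80.0, 48.0]), (300, [452.0, 80.0, 46.0]), (345, [470.0, 78.0, 47.0]), (350, [472.0, 78.0, 46.0]), (355, [474.0, 78.0, 46.0])]
255 [(286, [447.0, 80.0, 53.0]), (291, [449.0, 80.0, 53.0]), (296, [451.0, 80.0, 54.0]), (300, [452.0, 78.0, 49.0]), (345, [469.0, 78.0, 54.0]), (350, [471.0, 78.0, 53.0]), (355, [473.0, 78.0, 54.0])]
265 [(286, [448.0, 80.0, 63.0]), (291, [450.0, 80.0, 62.0]), (296, [451.0, 81.0, 63.0]), (300, [451.0, 74.0, 50.0]), (345, [469.0, 78.0, 61.0]), (350, [471.0, 78.0, 62.0]), (355, [473.0, 77.0, 60.0])]
280 [(286, [449.0, 81.0, 75.0]), (291, [450.0, 78.0, 69.0]), (296, [452.0, 79.0, 71.0]), (300, [451.0, 69.0, 52.0]), (345, [468.0, 72.0, 62.0]), (350, [470.0, 77.0, 71.0]), (355, [472.0, 76.0, 69.0])]
[33.80509927 35.68881087 38.89505716 46.83850628 61.22365533] [[0.469, 0.075, 0.034], [0.469, 0.075, 0.034], [0.451, 0.076, 0.034], [0.469, 0.074, 0.034], [0.469, 0.076, 0.035], [0.452, 0.078, 0.035], [0.451, 0.074, 0.035], [0.451, 0.074, 0.035]]
```

The real tips are about 30 mm above the reported TCP: front edges at z≈35 mm, while the bench reads 1–2 mm. So the sweep passed over the ply. I'll return to the start pose and go lower, checking force and tip height.

```bash
python3 -c "
from h import *
plan((391,-81,40,55),(391,-81,6,55),(391,-81,-8,55),(391,-81,-22,55))"
```

```text
now [459.5  68.1   6.1] yaw 84.5 F [ 0.6  0.2 -0.4] t 4.0
(391, -81, 40, 55) [-155, -54, -34] [-0.0, 0.0, 0.52]
(391, -81, 6, 55) [-155, -54, 0] [-0.0, 0.0, 0.52]
(391, -81, -8, 55) [-155, -54, 14] [-0.0, 0.0, 0.52]
(391, -81, -22, 55) [-155, -54, 28] [-0.0, 0.0, 0.52]
```

```bash
python3 -m inch '[[20,[0,0,-34],[0,0,0]],[20,[-40,-14,-34],[0,0,0.13]],[20,[-80,-28,-34],[0,0,0.26]],[20,[-120,-42,-34],[0,0,0.4]],[20,[-155,-54,-34],[0,0,0.52]],[20,[-155,-54,-34],[0,0,0.52]],[20,[-155,-54,-15],[0,0,0.52]],[20,[-155,-54,0],[0,0,0.52]],[20,[-155,-54,8],[0,0,0.52]],[20,[-155,-54,14],[0,0,0.52]],[20,[-155,-54,14],[0,0,0.52]]]'
cat >> h.py <<'E'
def tips():
    c,P=cam("wrist"); Q=P[200:300,270:372].reshape(-1,3); b=np.nanmedian(P[200:235,:,2])
    Q=Q[(Q[:,2]>.006)]; tcp=np.array(manip.get_obs()["tcp_pos"]); Q=Q[np.hypot(*(Q[:,:2]-tcp[:2]).T)<.03]
    print("bench",b.round(4),"tip z mm",np.percentile(Q[:,2]*1000,[0,1,3]).round(1)); return c,P
E
python3 -c "
from h import *
tips();plan((391,-81,-22,55))"
```

```text
t: 5.38
tcp_pos: [0.3912, -0.0806, -0.0081]
eef_rot: [-2.789, -1.445, 0.0]
force: [-0.2, -0.3, -0.5]
grip_width: 0.0172
grip_force: 0.0
bench 0.0014 tip z mm [19.8 21.9 24.2]
now [391.3 -80.7  -7.8] yaw 54.8 F [ 0.6  0.5 -0.3] t 5.42
(391, -81, -22, 55) [0, 0, 14] [-0.0, -0.0, -0.0]
```

```bash
python3 -m inch '[[20,[0,0,5],[0,0,0]],[20,[0,0,9],[0,0,0]],[20,[0,0,12],[0,0,0]],[20,[0,0,12],[0,0,0]]]'
python3 - <<'E'
from h import *
c,P=tips();cv2.imwrite("pics/w3.png",c["frame"][...,::-1])
Q=P[200:300,270:372].reshape(-1,3);Q=Q[Q[:,2]>.004];print(np.sort(Q[:,2])[:5].round(4))
plan()
E
```

```text
t: 5.92
tcp_pos: [0.391, -0.0808, -0.0201]
eef_rot: [-2.789, -1.445, 0.0]
force: [0.6, -0.1, -0.2]
grip_width: 0.0172
grip_force: 0.0
bench 0.0014 tip z mm [ 7.6 10.1 12.2]
[0.004  0.0076 0.0082 0.0083 0.0083]
now [391.1 -80.8 -20. ] yaw 54.8 F [0.7 0.5 0.5] t 5.97
```

View pics/w3.png

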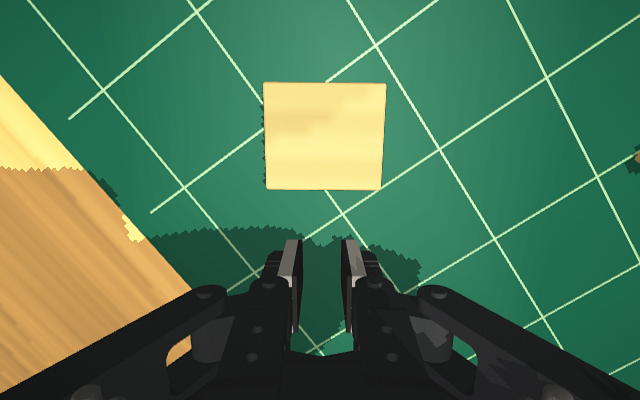

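The tips are now about 7 mm up at (295,245) and (348,245), with the ply straight ahead at (325,135). Pushing again.

```bash
python3 -m inch '[[20,[12,1,0],[0,0,-0.01]],[20,[22,1,0],[0,0,-0.01]],[20,[32,1,0],[0,0,-0.03]],[20,[45,1,0],[0,0,-0.06]],[20,[62,0,0],[0,0,-0.13]],[20,[80,-3,0],[0,0,-0.2]],[20,[98,-7,0],[0,0,-0.27]],[20,[116,-12,0],[0,0,-0.34]],[20,[132,-17,0],[0,0,-0.41]],[20,[148,-24,0],[0,0,-0.48]],[20,[158,-28,0],[0,0,-0.52]],[20,[158,-28,0],[0,0,-0.52]]]'
cat >> h.py <<'E'
def near():
    "object ahead of tips in wrist view, points 10-32 mm high"
    c,P=cam("wrist"); m=(np.nan_to_num(P[...,2])>.010)&(P[...,2]<.032); m[245:]=0
    n,l,st,ce=cv2.connectedComponentsWithStats(m.astype(np.uint8))
    for i in range(1,n):
        if st[i,4]>300:
            q=P[l==i]; zt=np.percentile(q[:,2],70); q=q[q[:,2]>zt-.005]; r=cv2.minAreaRect((q[:,:2]*1000).astype(np.float32)); print("px",ce[i].round(),"z",(zt*1000).round(1),np.round(r[0]),np.round(r[1]),round(r[2]))
    return c,P
E
python3 - <<'E'
from h import *
near()
plan((460,85,-20,88),(461,103,-20,88),(462,121,-20,88),(463,139,-20,88),(464,157,-20,88),(465,172,-20,88),(465,182,-20,88),(465,150,-20,88),(465,120,20,88),(470,100,100,88))
E
```

```text
t: 7.48
tcp_pos: [0.4596, 0.0652, -0.0199]
eef_rot: [2.322, 2.115, 0.0]
force: [0.5, -0.7, 0.2]
grip_width: 0.0169
grip_force: 0.0
px [189.  14.] z 25.0 [424. 165.] [8. 3.] 60
px [320. 192.] z 19.1 [462.  96.] [42. 45.] 85
now [459.4  64.7 -19.9] yaw 84.6 F [ 0.2 -0.4 -0.4] t 7.53
(460, 85, -20, 88) [20, -1, 0] [-0.0, 0.0, -0.06]
(461, 103, -20, 88) [38, -2, 0] [-0.0, 0.0, -0.06]
(462, 121, -20, 88) [56, -3, 0] [-0.0, 0.0, -0.06]
(463, 139, -20, 88) [74, -3, 0] [-0.0, 0.0, -0.06]
(464, 157, -20, 88) [92, -4, 0] [-0.0, 0.0, -0.06]
(465, 172, -20, 88) [107, -5, 0] [-0.0, 0.0, -0.06]
(465, 182, -20, 88) [117, -6, 0] [-0.0, 0.0, -0.06]
(465, 150, -20, 88) [85, -3, 0] [-0.0, 0.0, -0.06]
(465, 120, 20, 88) [56, 0, -40] [-0.0, 0.0, -0.06]
(470, 100, 100, 88) [36, 7, -120] [-0.0, 0.0, -0.06]
```

```bash
python3 -m inch '[[20,[10,0,0],[0,0,-0.03]],[20,[25,-1,0],[0,0,-0.06]],[20,[40,-2,0],[0,0,-0.06]],[20,[55,-3,0],[0,0,-0.06]],[20,[70,-3,0],[0,0,-0.06]],[20,[85,-4,0],[0,0,-0.06]],[20,[100,-5,0],[0,0,-0.06]],[20,[110,-5,0],[0,0,-0.06]],[20,[118,-6,0],[0,0,-0.06]],[20,[108,-6,0],[0,0,-0.06]],[20,[90,-5,-5],[0,0,-0.06]],[20,[90,-5,-5],[0,0,-0.06]]]'
python3 - <<'E'
from h import *
near()
# batten start: 26+11+22 behind along dir 119deg
d=np.array([np.cos(np.radians(119)),np.sin(np.radians(119))]); b=np.array([549,-138.5])-62*d; print(b)
plan((450,100,80,100),(b[0],b[1],80,119),(b[0],b[1],-20,119))
E
```

```text
t: 9.02
tcp_pos: [0.463, 0.1525, -0.0145]
eef_rot: [-2.264, -2.178, 0.0]
force: [0.2, 0.6, -0.3]
grip_width: 0.0167
grip_force: 0.0
px [223. 118.] z 26.1 [428. 210.] [91.  1.] 85
px [321. 114.] z 22.1 [465. 214.] [40. 45.] 88
[ 579.05819646 -192.72642184]
now [463.2 153.  -14.6] yaw 87.8 F [-0.3  0.5  0.5] t 9.07
(450, 100, 80, 100) [-53, -11, -95] [-0.0, -0.0, -0.21]
(np.float64(579.0581964552729), np.float64(-192.72642184264254), 80, 119) [-341, 129, -95] [-0.0, -0.0, -0.54]
(np.float64(579.0581964552729), np.float64(-192.72642184264254), -20, 119) [-341, 129, 5] [-0.0, -0.0, -0.54]
```

```bash
python3 -m inch '[[10,[0,0,-50],[0,0,0]],[10,[-15,5,-95],[0,0,-0.03]],[10,[-65,24,-95],[0,0,-0.12]],[10,[-120,45,-95],[0,0,-0.2]],[10,[-175,66,-95],[0,0,-0.28]],[10,[-230,87,-95],[0,0,-0.36]],[10,[-285,108,-95],[0,0,-0.46]],[10,[-325,123,-95],[0,0,-0.54]],[10,[-341,129,-95],[0,0,-0.54]],[10,[-341,129,-50],[0,0,-0.54]],[10,[-341,129,-25],[0,0,-0.54]],[10,[-341,129,-25],[0,0,-0.54]]]'
python3 - <<'E'
from h import *
near();tips()
plan((579,-193,-19,119))
E
```

```text
t: 10.58
tcp_pos: [0.5775, -0.1887, 0.008]
eef_rot: [-1.593, -2.7, -0.0]
force: [-0.0, 0.4, 1.0]
grip_width: 0.0084
grip_force: 0.0
px [319. 124.] z 21.1 [ 549. -139.] [24. 52.] 29
bench 0.0015 tip z mm [35.8 38.7 43.2]
now [ 580.  -190.1   10.5] yaw 118.9 F [0.2 0.2 0.7] t 10.68
(579, -193, -19, 119) [-2, -2, 30] [-0.0, -0.0, -0.0]
```

```bash
python3 -m inch '[[10,[-2,-2,12],[0,0,0]],[10,[-2,-2,23],[0,0,0]],[10,[-2,-2,30],[0,0,0]],[10,[-2,-2,30],[0,0,0]]]'
python3 - <<'E'
from h import *
tips()
p=np.array(manip.get_obs()["tcp_pos"])[:2]*1000
w=[];a=119
for s,da in [(10,0),(10,0),(10,0)]+[(14,0)]*3+[(15,2.5)]*6:
    a-=da; p=p+s*np.array([np.cos(np.radians(a)),np.sin(np.radians(a))]); w.append((round(p[0]),round(p[1]),-19,a))
plan(*w)
E
```

```text
t: 11.18
tcp_pos: [0.5787, -0.1933, -0.0207]
eef_rot: [-1.595, -2.705, 0.0]
force: [-0.4, 0.4, 0.3]
grip_width: 0.009
grip_force: 0.0
bench 0.0015 tip z mm [ 6.1  9.  13.1]
now [ 579.  -193.5  -20.3] yaw 118.9 F [ 0.9 -0.1  0.2] t 11.22
(574, -185, -19, 119) [10, 0, -1] [-0.0, -0.0, -0.0]
(569, -176, -19, 119) [20, 0, -1] [-0.0, -0.0, -0.0]
(564, -167, -19, 119) [30, 0, -1] [-0.0, -0.0, -0.0]
(558, -155, -19, 119) [44, 0, -1] [-0.0, -0.0, -0.0]
(551, -143, -19, 119) [58, 0, -1] [-0.0, -0.0, -0.0]
(544, -130, -19, 119) [72, 0, -1] [-0.0, -0.0, -0.0]
(537, -117, -19, 116.5) [87, 0, -1] [-0.0, -0.0, 0.04]
(531, -103, -19, 114.0) [102, 2, -1] [-0.0, -0.0, 0.09]
(526, -89, -19, 111.5) [117, 4, -1] [-0.0, -0.0, 0.13]
(521, -75, -19, 109.0) [132, 7, -1] [-0.0, -0.0, 0.17]
(517, -61, -19, 106.5) [146, 10, -1] [-0.0, -0.0, 0.22]
(513, -46, -19, 104.0) [161, 14, -1] [-0.0, -0.0, 0.26]
```

```bash
python3 -m inch '[[10,[10,0,-1],[0,0,0]],[10,[20,0,-1],[0,0,0]],[10,[30,0,-1],[0,0,0]],[10,[44,0,-1],[0,0,0]],[10,[58,0,-1],[0,0,0]],[10,[72,0,-1],[0,0,0]],[10,[87,0,-1],[0,0,0.04]],[10,[102,2,-1],[0,0,0.09]],[10,[117,4,-1],[0,0,0.13]],[10,[132,7,-1],[0,0,0.17]],[10,[146,10,-1],[0,0,0.22]],[10,[152,12,-1],[0,0,0.22]]]'
python3 - <<'E'
from h import *
near()
s=manip.get_obs();p=np.array(s["tcp_pos"])[:2]*1000
w=[];a=106.5
for s,da in [(15,2.5)]*6+[(15,0)]*6:
    a-=da; p=p+s*np.array([np.cos(np.radians(a)),np.sin(np.radians(a))]); w.append((round(p[0]),round(p[1]),-20,a))
plan(*w)
E
```

```text
t: 12.72
tcp_pos: [0.5154, -0.0536, -0.0189]
eef_rot: [-1.881, -2.515, 0.0]
force: [0.4, 0.4, 0.3]
grip_width: 0.0085
grip_force: 0.0
px [516. 121.] z 26.7 [570.  23.] [17. 39.] 17
px [321. 178.] z 21.1 [505. -18.] [24. 51.] 16
now [515.4 -53.3 -18.9] yaw 106.4 F [ 0.1  0.3 -0.2] t 12.78
(512, -39, -20, 104.0) [15, 1, 1] [-0.0, -0.0, 0.04]
(509, -24, -20, 101.5) [30, 2, 1] [-0.0, -0.0, 0.09]
(506, -9, -20, 99.0) [45, 4, 1] [-0.0, -0.0, 0.13]
(505, 6, -20, 96.5) [60, 7, 1] [-0.0, -0.0, 0.17]
(504, 21, -20, 94.0) [74, 10, 1] [-0.0, -0.0, 0.22]
(503, 36, -20, 91.5) [89, 13, 1] [-0.0, -0.0, 0.26]
(503, 51, -20, 91.5) [103, 18, 1] [-0.0, -0.0, 0.26]
(502, 66, -20, 91.5) [118, 21, 1] [-0.0, -0.0, 0.26]
(502, 81, -20, 91.5) [133, 25, 1] [-0.0, -0.0, 0.26]
(502, 96, -20, 91.5) [147, 29, 1] [-0.0, -0.0, 0.26]
(501, 111, -20, 91.5) [162, 33, 1] [-0.0, -0.0, 0.26]
(501, 126, -20, 91.5) [176, 37, 1] [-0.0, -0.0, 0.26]
```

```bash
python3 - <<'E'
from h import *
s=manip.get_obs();p=np.array(s["tcp_pos"])[:2]*1000
w=[];a=106.5
for s,da in [(15,3)]*9+[(15,0)]*3:
    a-=da; p=p+s*np.array([np.cos(np.radians(a)),np.sin(np.radians(a))]); w.append((round(p[0]),round(p[1]),-20,a))
plan(*w)
E
```

```text
now [515.4 -53.3 -18.9] yaw 106.4 F [ 0.1  0.3 -0.2] t 12.78
(512, -39, -20, 103.5) [15, 1, 1] [-0.0, -0.0, 0.05]
(509, -24, -20, 100.5) [30, 2, 1] [-0.0, -0.0, 0.1]
(507, -9, -20, 97.5) [45, 5, 1] [-0.0, -0.0, 0.16]
(506, 6, -20, 94.5) [59, 8, 1] [-0.0, -0.0, 0.21]
(506, 21, -20, 91.5) [74, 12, 1] [-0.0, -0.0, 0.26]
(506, 36, -20, 88.5) [88, 16, 1] [-0.0, -0.0, 0.31]
(507, 51, -20, 85.5) [102, 21, 1] [-0.0, -0.0, 0.37]
(509, 66, -20, 82.5) [116, 28, 1] [-0.0, -0.0, 0.42]
(512, 80, -20, 79.5) [129, 35, 1] [-0.0, -0.0, 0.47]
(515, 95, -20, 79.5) [142, 42, 1] [-0.0, -0.0, 0.47]
(517, 110, -20, 79.5) [156, 48, 1] [-0.0, -0.0, 0.47]
(520, 125, -20, 79.5) [170, 55, 1] [-0.0, -0.0, 0.47]
```

```bash
python3 -m inch '[[10,[15,1,0],[0,0,0.05]],[10,[30,2,0],[0,0,0.1]],[10,[45,5,0],[0,0,0.16]],[10,[59,8,0],[0,0,0.21]],[10,[74,12,0],[0,0,0.26]],[10,[88,16,0],[0,0,0.31]],[10,[102,21,0],[0,0,0.37]],[10,[116,28,0],[0,0,0.42]],[10,[129,35,0],[0,0,0.47]],[10,[135,38,0],[0,0,0.47]],[10,[135,38,0],[0,0,0.47]]]'
python3 - <<'E'
from h import *
near()
s=manip.get_obs();p=np.array(s["tcp_pos"])[:2]*1000
w=[];a=80
for s,da in [(15,-1)]*6+[(8,0)]:
    a-=da; p=p+s*np.array([np.cos(np.radians(a)),np.sin(np.radians(a))]); w.append((round(p[0]),round(p[1]),-19,a))
plan(*w)
E
```

```text
t: 14.15
tcp_pos: [0.5149, 0.0856, -0.0189]
eef_rot: [2.415, 2.009, 0.0]
force: [0.3, 0.7, 1.4]
grip_width: 0.0082
grip_force: 0.0
px [25. 69.] z 24.1 [426. 183.] [42.  5.] 83
px [109.   9.] z 21.4 [464. 195.] [ 6. 46.] 81
px [321. 176.] z 22.6 [521. 123.] [52. 24.] 80
now [514.7  85.3 -18.9] yaw 79.5 F [0.1 0.  0.8] t 14.2
(517, 100, -19, 81) [15, 0, 0] [0.0, 0.0, -0.03]
(519, 115, -19, 82) [30, -1, 0] [0.0, 0.0, -0.04]
(521, 130, -19, 83) [45, -2, 0] [0.0, 0.0, -0.06]
(523, 145, -19, 84) [60, -3, 0] [0.0, 0.0, -0.08]
(524, 160, -19, 85) [75, -5, 0] [0.0, 0.0, -0.1]
(525, 175, -19, 86) [90, -6, 0] [0.0, 0.0, -0.11]
(525, 183, -19, 86) [98, -8, 0] [0.0, 0.0, -0.11]
```

```bash
python3 -m inch '[[10,[10,0,-1],[0,0,-0.02]],[10,[25,-1,-1],[0,0,-0.03]],[10,[40,-2,-1],[0,0,-0.05]],[10,[55,-3,-1],[0,0,-0.07]],[10,[70,-4,-1],[0,0,-0.09]],[10,[82,-5,-1],[0,0,-0.1]],[10,[90,-6,-1],[0,0,-0.11]],[10,[80,-6,-1],[0,0,-0.11]],[20,[62,-5,-15],[0,0,-0.11]],[20,[50,-5,-60],[0,0,-0.11]],[20,[50,-5,-100],[0,0,-0.11]],[20,[50,-5,-100],[0,0,-0.11]]]'
python3 - <<'E'
from h import *
near()
c,P=cam("top"); blobs(P)
# beech (698,-26), 36 axis / 30 axis; rect (30,36) ang 59.5 -> 30 side along 59.5, 36 side along 149.5
for a,h in((149.5,18),(59.5,15)):
    d=np.array([np.cos(np.radians(a)),np.sin(np.radians(a))]); b=np.array([698,-26])-(h+33)*d; print(a,b); plan((b[0],b[1],80,a),(b[0],b[1],-20,a))
E
```

```text
t: 15.7
tcp_pos: [0.5214, 0.1337, 0.0848]
eef_rot: [2.302, 2.131, 0.009]
force: [0.5, 0.1, -0.4]
grip_width: 0.0173
grip_force: 0.0
px [166.  85.] z 25.8 [428. 216.] [107.   2.] 85
px [527.  85.] z 25.9 [660. 198.] [108.   3.] 85
px [322.  82.] z 24.1 [528. 213.] [52. 24.] 86
px [226.  89.] z 22.1 [465. 214.] [40. 45.] 88
px [460. 158.] mean [ 682. -391.] z 105 rect c [ 688. -411.] size [62. 98.] ang 36
px [381. 154.] mean [ 720. -219.] z 27 rect c [ 720. -219.] size [50. 90.] ang 1
px [309. 164.] mean [697. -26.] z 25 rect c [698. -26.] size [30. 36.] ang 59
px [208. 241.] mean [427.  89.] z 529 rect c [427.  94.] size [66. 41.] ang 4
px [288. 208.] mean [581.  27.] z 39 rect c [582.  28.] size [36. 36.] ang 89
px [458. 228.] mean [ 516. -423.] z 38 rect c [ 520. -420.] size [71. 34.] ang 81
px [422. 259.] mean [ 442. -309.] z 26 rect c [ 443. -309.] size [78. 75.] ang 89
149.5 [741.94308718 -51.88445651]
now [518.9 134.2  81.8] yaw 85.6 F [-0.4 -0.1 -1. ] t 15.8
(np.float64(741.9430871825178), np.float64(-51.8844565109959), 80, 149.5) [-168, 237, 2] [0.0, 0.0, -1.12]
(np.float64(741.9430871825178), np.float64(-51.8844565109959), -20, 149.5) [-168, 237, 102] [0.0, 0.0, -1.12]
59.5 [673.63815858 -67.3581997 ]
now [518.9 134.2  81.8] yaw 85.6 F [-0.4 -0.1 -1. ] t 15.8
(np.float64(673.6381585778862), np.float64(-67.35819970119323), 80, 59.5) [-189, 170, 2] [0.0, -0.0, 0.46]
(np.float64(673.6381585778862), np.float64(-67.35819970119323), -20, 59.5) [-189, 170, 102] [0.0, -0.0, 0.46]
```

```bash
python3 -c "
from h import *
plan((731,-66,80,130),(731,-66,10,130))"
```

```text
now [518.9 134.2  81.8] yaw 85.6 F [-0.4 -0.1 -1. ] t 15.8
(731, -66, 80, 130) [-183, 227, 2] [0.0, 0.0, -0.77]
(731, -66, 10, 130) [-183, 227, 72] [0.0, 0.0, -0.77]
```

```bash
python3 -m inch '[[10,[-30,38,0],[0,0,-0.13]],[10,[-65,80,0],[0,0,-0.26]],[10,[-100,124,0],[0,0,-0.4]],[10,[-135,167,0],[0,0,-0.55]],[10,[-165,205,2],[0,0,-0.7]],[10,[-183,227,2],[0,0,-0.77]],[10,[-183,227,2],[0,0,-0.77]],[10,[-183,227,35],[0,0,-0.77]],[10,[-183,227,60],[0,0,-0.77]],[10,[-183,227,72],[0,0,-0.77]],[10,[-183,227,72],[0,0,-0.77]]]'
python3 - <<'E'
from h import *
near();tips()
plan((731,-66,-19,130))
E
```

```text
t: 17.18
tcp_pos: [0.7299, -0.063, 0.0076]
eef_rot: [-1.33, -2.842, 0.001]
force: [0.1, 0.8, 0.6]
grip_width: 0.0086
grip_force: 0.0
px [319. 147.] z 25.1 [698. -27.] [30. 36.] 58
bench 0.0014 tip z mm [34.8 38.5 42.6]
now [732.  -63.7   9.8] yaw 129.8 F [ 0.2 -0.   0.7] t 17.27
(731, -66, -19, 130) [-1, -2, 29] [0.0, 0.0, -0.0]
```

```bash
python3 -m inch '[[10,[-1,-2,12],[0,0,0]],[10,[-1,-2,22],[0,0,0]],[10,[-1,-2,29],[0,0,0]],[10,[-1,-2,29],[0,0,0]],[10,[-1,-2,29],[0,0,0]]]'
python3 - <<'E'
from h import *
tips()
s=manip.get_obs();p=np.array(s["tcp_pos"])[:2]*1000
w=[];a=130
for s,da in [(10,0)]*4+[(12,0)]*2+[(14,3)]*5:
    a-=da; p=p+s*np.array([np.cos(np.radians(a)),np.sin(np.radians(a))]); w.append((round(p[0]),round(p[1]),-20,a))
plan(*w)
E
```

```text
t: 17.9
tcp_pos: [0.7309, -0.066, -0.0199]
eef_rot: [1.332, 2.845, 0.0]
force: [-0.6, 0.1, 0.5]
grip_width: 0.0089
grip_force: 0.0
bench 0.0014 tip z mm [ 6.2  9.7 13.7]
now [731.1 -66.1 -19.6] yaw 129.8 F [0.8 0.4 0.1] t 17.95
(725, -58, -20, 130) [10, 0, 0] [0.0, 0.0, -0.0]
(718, -51, -20, 130) [20, 0, 0] [0.0, 0.0, -0.0]
(712, -43, -20, 130) [30, 0, 0] [0.0, 0.0, -0.0]
(705, -35, -20, 130) [41, 0, 0] [0.0, 0.0, -0.0]
(698, -26, -20, 130) [52, 0, 0] [0.0, 0.0, -0.0]
(690, -17, -20, 130) [64, 0, 0] [0.0, 0.0, -0.0]
(682, -6, -20, 127) [78, 1, 0] [0.0, 0.0, 0.05]
(674, 6, -20, 124) [92, 2, 0] [0.0, 0.0, 0.1]
(667, 18, -20, 121) [106, 5, 0] [0.0, 0.0, 0.15]
(660, 30, -20, 118) [119, 7, 0] [0.0, 0.0, 0.21]
(654, 43, -20, 115) [133, 11, 0] [0.0, 0.0, 0.26]
```

```bash
python3 -m inch '[[10,[10,0,-1],[0,0,0]],[10,[20,0,-1],[0,0,0]],[10,[30,0,-1],[0,0,0]],[10,[41,0,-1],[0,0,0]],[10,[52,0,-1],[0,0,0]],[10,[64,0,-1],[0,0,0]],[10,[78,1,-1],[0,0,0.05]],[10,[92,2,-1],[0,0,0.1]],[10,[98,3,-1],[0,0,0.12]],[10,[98,3,-1],[0,0,0.12]]]'
python3 - <<'E'
from h import *
near()
s=manip.get_obs();p=np.array(s["tcp_pos"])[:2]*1000
w=[];a=123
for s,da in [(14,2.5)]*9+[(15,0)]*2:
    a-=da; p=p+s*np.array([np.cos(np.radians(a)),np.sin(np.radians(a))]); w.append((round(p[0]),round(p[1]),-20,a))
plan(*w)
E
```

```text
t: 19.2
tcp_pos: [0.6701, 0.0117, -0.0189]
eef_rot: [-1.499, -2.761, 0.0]
force: [0.4, -0.3, 0.2]
grip_width: 0.0089
grip_force: 0.0
px [186. 115.] z 26.8 [591.  35.] [16. 39.] 39
px [337. 198.] z 25.1 [658.  41.] [30. 35.] 33
now [670.6  11.2 -18.8] yaw 123.0 F [ 0.6 -0.2  0.4] t 19.25
(663, 23, -20, 120.5) [14, 0, 1] [0.0, 0.0, 0.04]
(657, 36, -20, 118.0) [28, 2, 1] [0.0, 0.0, 0.09]
(651, 48, -20, 115.5) [41, 4, 1] [0.0, 0.0, 0.13]
(645, 61, -20, 113.0) [56, 6, 1] [0.0, 0.0, 0.17]
(640, 74, -20, 110.5) [69, 9, 1] [0.0, 0.0, 0.22]
(636, 88, -20, 108.0) [83, 13, 1] [0.0, 0.0, 0.26]
(632, 101, -20, 105.5) [96, 17, 1] [0.0, 0.0, 0.31]
(629, 115, -20, 103.0) [110, 22, 1] [0.0, 0.0, 0.35]
(627, 129, -20, 100.5) [122, 28, 1] [0.0, 0.0, 0.39]
(624, 143, -20, 100.5) [136, 33, 1] [0.0, 0.0, 0.39]
(621, 158, -20, 100.5) [150, 38, 1] [0.0, 0.0, 0.39]
```

```bash
python3 - <<'E'
from h import *
s=manip.get_obs();p=np.array(s["tcp_pos"])[:2]*1000
w=[];a=123
for s,da in [(14,0)]*3+[(14,2.5)]*7:
    a-=da; p=p+s*np.array([np.cos(np.radians(a)),np.sin(np.radians(a))]); w.append((round(p[0]),round(p[1]),-19,a))
plan(*w)
E
```

```text
now [670.6  11.2 -18.8] yaw 123.0 F [ 0.6 -0.2  0.4] t 19.25
(663, 23, -19, 123) [14, 0, 0] [0.0, 0.0, -0.0]
(655, 35, -19, 123) [28, 0, 0] [0.0, 0.0, -0.0]
(648, 46, -19, 123) [41, 0, 0] [0.0, 0.0, -0.0]
(641, 59, -19, 120.5) [56, 1, 0] [0.0, 0.0, 0.04]
(634, 71, -19, 118.0) [70, 2, 0] [0.0, 0.0, 0.09]
(628, 84, -19, 115.5) [84, 4, 0] [0.0, 0.0, 0.13]
(623, 96, -19, 113.0) [97, 6, 0] [0.0, 0.0, 0.17]
(618, 110, -19, 110.5) [111, 10, 0] [0.0, 0.0, 0.22]
(613, 123, -19, 108.0) [125, 13, 0] [0.0, 0.0, 0.26]
(610, 136, -19, 105.5) [138, 17, 0] [0.0, 0.0, 0.31]
```

```bash
python3 -m inch '[[10,[12,0,0],[0,0,0]],[10,[26,0,0],[0,0,0]],[10,[41,0,0],[0,0,0]],[10,[56,1,0],[0,0,0.04]],[10,[70,2,0],[0,0,0.09]],[10,[84,4,0],[0,0,0.13]],[10,[97,6,0],[0,0,0.17]],[10,[105,8,0],[0,0,0.2]],[10,[105,8,0],[0,0,0.2]]]'
python3 - <<'E'
from h import *
near()
s=manip.get_obs();p=np.array(s["tcp_pos"])[:2]*1000
w=[];a=111.5
for s,da in [(14,2.5)]*5+[(14,0)]:
    a-=da; p=p+s*np.array([np.cos(np.radians(a)),np.sin(np.radians(a))]); w.append((round(p[0]),round(p[1]),-19,a))
plan(*w)
E
```

```text
t: 20.38
tcp_pos: [0.6189, 0.105, -0.0189]
eef_rot: [-1.765, -2.598, 0.001]
force: [-0.4, 0.3, -0.8]
grip_width: 0.0086
grip_force: 0.0
px [515. 107.] z 26.3 [659. 187.] [86.  2.] 86
px [335. 196.] z 27.3 [612. 135.] [30. 35.] 22
now [619.4 104.4 -18.9] yaw 111.6 F [-0.2  0.2  0.3] t 20.43
(615, 118, -19, 109.0) [14, 1, 0] [-0.0, -0.0, 0.05]
(611, 131, -19, 106.5) [28, 2, 0] [-0.0, -0.0, 0.09]
(607, 145, -19, 104.0) [42, 3, 0] [-0.0, -0.0, 0.13]
(605, 158, -19, 101.5) [55, 6, 0] [-0.0, -0.0, 0.18]
(602, 172, -19, 99.0) [69, 9, 0] [-0.0, -0.0, 0.22]
(600, 186, -19, 99.0) [83, 12, 0] [-0.0, -0.0, 0.22]
```

```bash
python3 -m inch '[[10,[12,1,-1],[0,0,0.04]],[10,[27,2,-1],[0,0,0.09]],[10,[42,3,-1],[0,0,0.13]],[10,[55,6,-1],[0,0,0.18]],[10,[66,8,-1],[0,0,0.22]],[10,[74,10,-1],[0,0,0.22]],[10,[66,8,-1],[0,0,0.22]],[10,[50,5,-15],[0,0,0.22]],[10,[35,5,-60],[0,0,0.22]],[10,[10,5,-110],[0,0,0.22]],[10,[-40,5,-150],[0,0,0.22]],[10,[-40,5,-150],[0,0,0.22]]]'
python3 - <<'E'
from h import *
near(); c,P=cam("top"); blobs(P,.007)
print(manip.get_obs()["t"]); c,P=cam("wrist"); cv2.imwrite("pics/end.png",c["frame"][...,::-1])
o=np.array([544,223]);y=np.array([.07,.998]);x=np.array([.998,-.07])
for p in ((465,214),(528,213)): print((np.array(p)-o)@x,(np.array(p)-o)@y)
E
```

```text
t: 21.92
tcp_pos: [0.6443, 0.0629, 0.1366]
eef_rot: [2.042, 2.373, 0.01]
force: [-0.1, -0.2, -0.6]
grip_width: 0.0086
grip_force: 0.0
px [47.  8.] z 24.6 [425. 167.] [11.  3.] 80
px [292.  10.] z 27.9 [604. 193.] [30. 11.] 10
px [631. 193.] z 21.8 [912. 100.] [ 6. 59.] 5
px [252. 202.] z 26.3 [587.  38.] [16. 39.] 65
px [219. 210.] mean [437.  42.] z 653 rect c [439.  50.] size [44. 63.] ang 88
px [460. 158.] mean [ 682. -391.] z 104 rect c [ 689. -410.] size [63. 97.] ang 36
px [381. 154.] mean [ 720. -219.] z 27 rect c [ 720. -220.] size [50. 90.] ang 1
px [288. 208.] mean [581.  27.] z 39 rect c [581.  28.] size [36. 37.] ang 87
px [458. 228.] mean [ 516. -423.] z 38 rect c [ 517. -419.] size [72. 33.] ang 72
px [422. 259.] mean [ 442. -309.] z 26 rect c [ 443. -309.] size [78. 75.] ang 89
22.025
-78.212 -14.512
-15.268 -11.1
```

View pics/end.png

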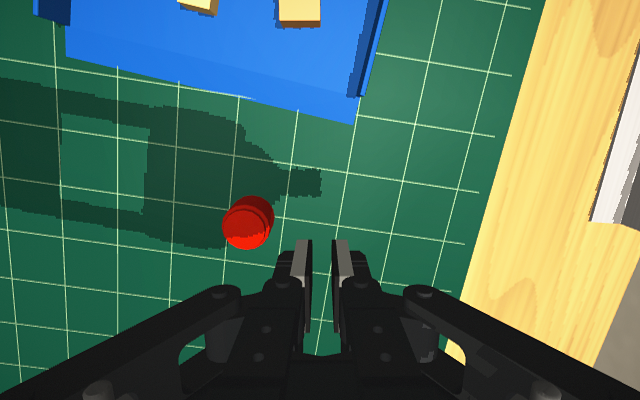

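The beech at (298,12) and the batten at (200,5) lie flat in the pan, past the lip. The tin at (248,222) hasn't moved. Handing in.

```bash
python3 -c "
from h import *
print(manip.hand_in())"
```

```text
the job is handed in; nothing more can be done
None
```

I swept all three offcuts flat onto the dustpan floor, each about 45 mm past the lip (the beech is judged from a partial view), with the bystanders where they started; I handed the job in at about 22 s, and no verdict was shown.

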